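# Tip the pressing block onto the embossing die

## Task

Without gripping or lifting it, push the standing pressing block over so that it falls with its cream pad face-down on the brown die plate of the embossing jig. Then push it gently along the jig until it sits snug against both aluminium stops, flat and square in their corner, and leave it there. Do not disturb the dye jar, the hand stamp or the pen pot.

Things in the scene. Friction and masses are not known exactly. Their poses are not given: they have to be found in the camera images.
- jig: Embossing jig, fixed to the bench: pale wooden base 200 x 200 x 12 mm, a brown patterned die plate inlaid flush in its top. Origin: centre of its underside, on the bench; z up. Aluminium stop bars, 15 mm wide, top 30 mm above the bench, run along its +x and +y edges. Its -x edge (facing the robot, turned by up to 0.5 rad) and -y edge are open.
- jig_corner (a point): Inner corner where the two stops meet, at the level of the jig's top surface: 85, 85, 12 mm in the jig's frame, axes as the jig's. The stops' inner faces are the planes x = 85 mm and y = 85 mm of the jig's frame.
- block: Pressing block, loose: wooden slab 24 mm thick (its x), 120 wide (y), 90 high (z), about 0.3 kg; cream pad on its +x face, red plate on its -x face. Starts standing on a 120 mm edge on the jig near the open -x edge, red side to the robot, x axis within 0.12 rad of the jig's. Origin: centre of the underside as it stands. Lying on the pad, its x points down, its z along the jig's x.
- block_mid (a point): Centre of the pressing block, 45 mm up its z axis from its origin. Fully home, it lies at 40, 25, 24 mm in the jig's frame. Pushed low on its edges, the lying block slides on the jig (friction 1 to 3 N).
- block_head (a point): Middle of the block's top edge as it stands: 90 mm up its z axis from its origin. Pushed near here on the red face, along the block's +x, the block tips about its lower front edge, balances at about 15 degrees and then falls on its pad.
- dye: Bystander: amber glass dye jar with a black cap, 50 mm diameter, 110 mm high, loose, standing beside the jig. Origin: centre of its underside.
- stamp: Bystander: dark wooden hand stamp with a waisted handle, 48 mm diameter at the foot, 92 mm high, loose, standing beside the jig. Origin: centre of its underside.
- pens: Bystander: white pen pot with a green band, 57 mm diameter, 135 mm high with its pens, loose, standing beside the jig. Origin: centre of its underside.
There are look-alikes about, which are no part of the job. Of the things that look like the block, the largest one is meant.

How it is judged:
On the way:
1. the block has been tipped over and lies on its cream pad on the jig (angle between block's own x axis and vertical above 3.05 rad and z of block_mid in the frame of jig below 0.028 m), for 0.1 s.
At the end, for the whole second after the job is handed in: The block lies at rest flat on its cream pad on the jig (within 5 degrees), its centre within 4 mm of fully home against each of the two stops, square to them within 0.05 rad (all of step 1 and x of block_mid in the frame of jig between 0.036 and 0.044 m and y of block_mid in the frame of jig between 0.021 and 0.029 m and angle between the y axis of block and the y axis of jig, either way round below 0.05 rad and linear speed of block below 0.01 m/s); the robot touches nothing.
It fails at once if the block is lifted: both its foot edge and its head edge (middles of the two edges) are more than 40 mm above the bench (height (world z) of each of block, block_head above 0.04 m).
It fails at once if the block is pinched or rammed: more than 35 N between the fingers and the block (contact force between the fingers and block above 35 N).
It fails at once if the dye jar is shifted by more than 15 mm or tipped (distance of dye from where it was at the start of the episode above 0.015 m or angle between dye's own z axis and vertical above 0.25 rad).
It fails at once if the hand stamp is shifted by more than 15 mm or tipped (distance of stamp from where it was at the start of the episode above 0.015 m or angle between stamp's own z axis and vertical above 0.25 rad).
It fails at once if the pen pot is shifted by more than 15 mm or tipped (distance of pens from where it was at the start of the episode above 0.015 m or angle between pens's own z axis and vertical above 0.25 rad).
It also fails if it takes over 61 s, if anything falls off the work surface, if the arm or the gripper's body presses on something with over 40 N, if the wrist force passes 120 N, or if a joint passes its speed limit or range.

## Robot

A 6-joint arm with a two-finger parallel gripper is mounted at the origin on the work surface. World frame = base frame: x ahead of the robot, y to its left, z up, the work surface at z = 0. Lengths are in m, angles in rad, forces in N, time in s.
With the tool pointing down it reaches from about 0.4 to 0.825 m from the base axis. Payload 7 kg.
Tool frame: the origin (TCP) lies on the centre line of the jaws, within the pads' length; the fingertips stand arm.finger_overhang ahead of it and the grasp point (between the pads) lies 5 mm behind it (arm.finger_overhang is the distance from the TCP to the fingertips, in m); z points along the fingers, y is the line along which they close (so a half turn about z gives the same grasp; the last joint's range is limited). The gripper opens to 85 mm and grips with 20 to 120 N. Pads are 22 mm wide; open, the fingers measure 114 mm over their backs; the gripper's body (76 mm by 85 mm) begins 54 mm behind the grasp point. The pads swing forward as they close: fully open they stand 13 mm farther back than shut.
Start: joints at [-0.906, 0.359, 0.012, 0, -1.224, -0.288], TCP at [0.248, -0.628, 0.206] pointing down, gripper open.
Joint ranges: [-3.07, 3.07], [-1.43, 2.12], [-1.02, 1.25], [-3.03, 1.67], [-3.05, -0], [-3.03, 3.03]. Speed limits (rad/s): [2.39, 2.39, 3.01, 3.14, 3.14, 3.14].

## Interface

Orientations are given as a rotation vector (axis times angle).
In Python, from bench import telemetry, get_image, camera_model, workorder, arm gives the robot as it stands.
- The arm moves only by the tool step_arm, never from a script. Its argument "steps" is a list of rows, each an object of numbers: "gripper": the closure, from -1 (fully open) to 1 (shut); "x", "y", "z": the shift along the tool's x, y, z each as a share of 250 mm, from -1 to 1; "wx", "wy", "wz": the turn, a rotation vector about the tool's x, y, z each as a share of 90 degrees, from -1 to 1. In form: [{"gripper": .., "x": .., "y": .., "z": .., "wx": .., "wy": .., "wz": ..}, ...]. A call has 1 to 12 rows; each row is the pose to reach, as a shift and turn from the pose commanded when the call began, along the tool's axes at that moment; what a row does not reach only later rows make up. A row lasts 1/10 s, in which the tool goes at most 50 mm and 8.59 degrees, less where a joint would pass 70% of its speed; a pose out of reach is approached as far as the arm can. A call with a number of a shift or a turn outside -1 to 1 is refused whole. A call with a gripper value outside its range is refused whole. The fingers move at their own pace and stop on an object; "newtons" is the grip in N (left out, the last holds). Time passes only in rows, so rows that repeat a pose let the fingers close. It gives the time, the measured TCP pose, the force, the opening and the grip force at its end, in the units of the state.
- telemetry.state(): the state, without advancing time (a new reading comes with each control period).
- get_image(name): name is "scene" or "top" or "wrist"; returns the picture (480x640x3 uint8, red, green, blue); there is no depth.
- camera_model(name): a dict with "camera_matrix" (3x3 intrinsics, pixels), "rvec" (rotation vector, rad) and "tvec" (3), from world to camera coordinates, as OpenCV has them. Camera axes: x right, y down, z forward; pixel columns grow to the right and rows downward; lengths in m; the calibration is good to about 2 mm. A picture is of the moment at which its call begins: read the wrist's pose just before it. camera_model takes no time and is no camera call; for the wrist camera it gives the pose at the moment of the call.
- workorder.job_done(): hands the job in; it is judged then, once.
The state is a dict: "clock": time; "q": joint angles; "qvel": joint speeds; "tau": joint torques, N m; "ee_pos": TCP position; "orientation": TCP orientation; "ft_force": force on the tool from outside, world axes, zero at the start; "wrist_torque": the same for the moment, N m; "grip_width": finger opening in m; "finger_force": force on a finger pad.
Only numpy, scipy, OpenCV 4.12 (cv2) and the standard library are available. Lean on these libraries where they do the work, as an engineer would, in place of code of your own. Each camera call takes 0.05 s, during which the arm holds its last target. There are 200 camera calls.

## Working session

There is one attempt and no reset: what is moved stays moved. The work goes in short steps, Python scripts to look and compute and a tool call to move; the robot and the scene stay as the last step left them, time stands still between calls to the robot, and variables do not carry over. Pictures are saved under pics/ and viewed, at most 10 in all, crops included, and the job is handed in when it is done.

Besides the shell and the picture viewer there is one more tool, called as name([rows], argument=value, ...), one row to a line, values as JSON. step_arm: Moves the arm, as the interface text tells. Its arguments: {"type":"object","properties":{"steps":{"type":"array","items":{"type":"object","properties":{"gripper":{"type":"number"},"x":{"type":"number"},"y":{"type":"number"},"z":{"type":"number"},"wx":{"type":"number"},"wy":{"type":"number"},"wz":{"type":"number"}}}},"newtons":{"type":"number"}},"required":["steps"]}

```bash
mkdir -p pics; ls; python3 - <<'E'
from bench import telemetry,get_image,camera_model,arm
import cv2
for n in("scene","top"):
    cv2.imwrite(f"pics/{n}0.png",get_image(n)[:,:,::-1]); m=camera_model(n); print(n,m)
s=telemetry.state(); print(s, arm.finger_overhang)
E
```

```text
pics
scene {'camera_matrix': array([[501.32633664,   0.        , 317.47709479],
       [  0.        , 501.32633664, 243.81462195],
       [  0.        ,   0.        ,   1.        ]]), 'rvec': array([ 1.57682952,  2.08216548, -0.75086986]), 'tvec': array([ 0.1621594 , -0.38749786,  1.18636048])}
top {'camera_matrix': array([[544.14355328,   0.        , 314.43607479],
       [  0.        , 544.14355328, 242.1135075 ],
       [  0.        ,   0.        ,   1.        ]]), 'rvec': array([ 2.10954784, -2.14731357,  0.14383042]), 'tvec': array([0.02608461, 0.59670391, 1.08190777])}
{'clock': 0.1, 'q': array([-9.05922539e-01,  3.59288615e-01,  1.11490942e-02, -2.74420509e-04,
       -1.22413175e+00, -2.88089989e-01]), 'qvel': array([-0.00010721, -0.00085442,  0.00262917,  0.00073495, -0.00030568,
        0.00051999]), 'tau': array([-1.12574526e-03, -5.84762943e+01,  2.94109225e+01,  6.95456699e+00,
       -3.16751248e-03,  3.58199923e-07]), 'ee_pos': array([ 0.24812956, -0.62722693,  0.2053802 ]), 'orientation': array([ 5.88127826e-01, -3.08559481e+00, -2.24435188e-03]), 'ft_force': array([ 0.35823243,  0.20559012, -0.26819643]), 'wrist_torque': array([-0.00160988,  0.03027858, -0.00502092]), 'finger_force': 0.0, 'grip_width': 0.08552817462338086} 0.014
```

View pics/scene0.png

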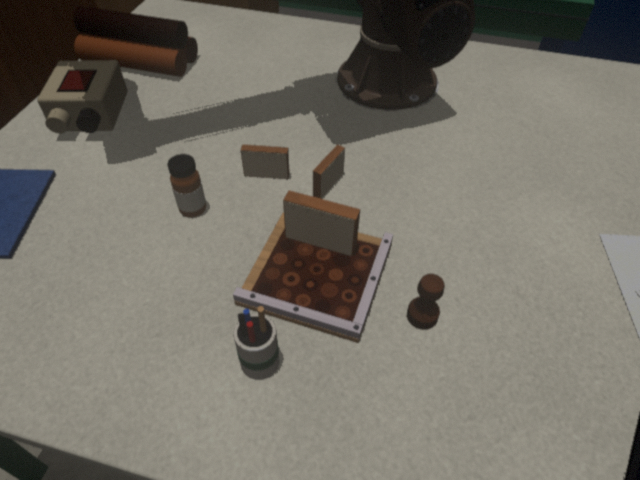

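View pics/top0.png

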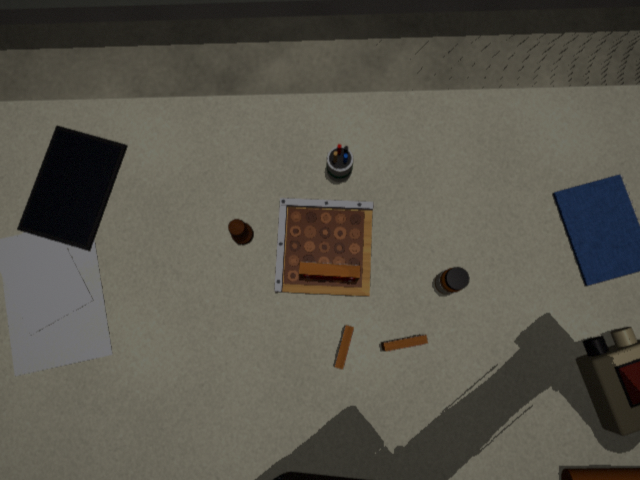

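The scene shows the jig at about (315,265), with the large block standing on it at (321,222). Two smaller look-alikes stand off the jig, at (265,160) and (329,170). In the top view the block is at (330,271), and the look-alikes at (404,342) and (344,346). I choose the block on the jig because it is the largest. The stamp is at (240,231), the pens at (340,163) and the dye at (453,280). Next I'll check the choice in a close crop.

```bash
python3 - <<'E'
import cv2,numpy as np
a=cv2.imread("pics/scene0.png")[180:340,225:400]; b=cv2.imread("pics/top0.png")[190:305,265:385]
a=cv2.resize(a,None,fx=3.4,fy=3.4,interpolation=cv2.INTER_CUBIC); cv2.imwrite("pics/c1.png",cv2.convertScaleAbs(a,alpha=1.5))
b=cv2.resize(b,None,fx=5,fy=5,interpolation=cv2.INTER_CUBIC); cv2.imwrite("pics/c2.png",cv2.convertScaleAbs(b,alpha=1.5))
E
```

```text
(no output)
```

View pics/c1.png

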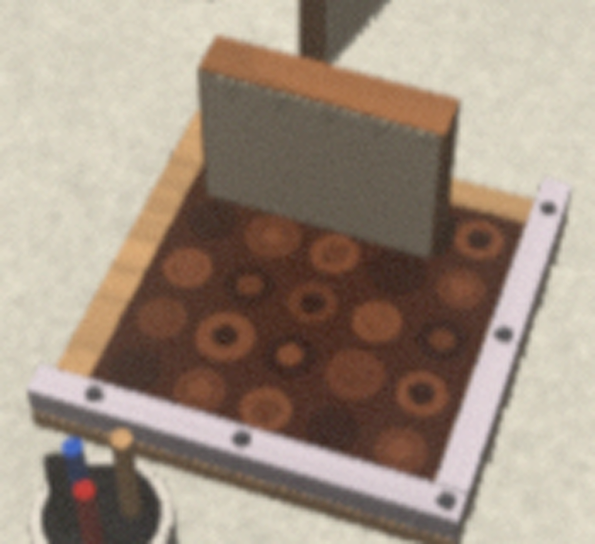

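View pics/c2.png

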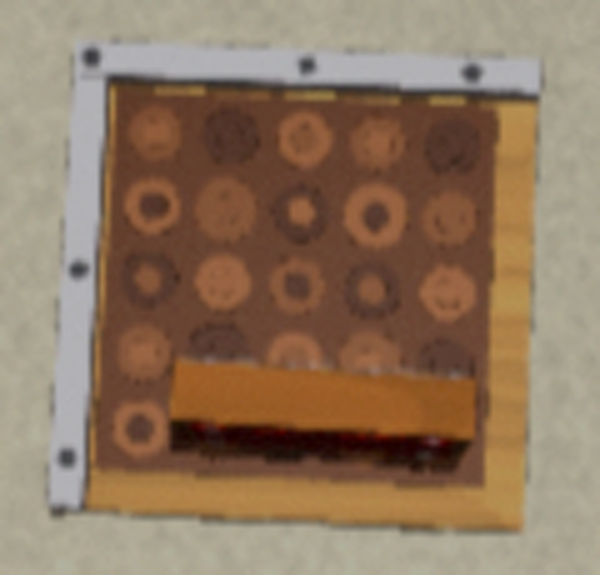

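The crops confirm it: the large block stands on the jig with its cream pad toward the stop bars and its red side toward the robot. I'll fit the poses from both views.

```bash
cat > h.py <<'E'
import numpy as np,cv2
from scipy.optimize import least_squares
from bench import camera_model
def proj(n,P):
    m=camera_model(n); return cv2.projectPoints(np.float64(P).reshape(-1,1,3),m["rvec"],m["tvec"],m["camera_matrix"],None)[0][:,0]
def T(p,P):
    c,s=np.cos(p[2]),np.sin(p[2]); P=np.float64(P)
    return np.c_[p[0]+c*P[:,0]-s*P[:,1],p[1]+s*P[:,0]+c*P[:,1],P[:,2]+p[3]]
def fit(obs,p0):  # obs: {cam:[(pix,pt)]}
    f=lambda p:np.concatenate([(proj(n,T(p,[o[1] for o in v]))-np.float64([o[0] for o in v])).ravel() for n,v in obs.items()])
    r=least_squares(f,p0,x_scale=.01,loss="soft_l1"); return r.x,np.abs(f(r.x)).reshape(-1,2)
E
python3 - <<'E'
from h import *
S=lambda x,y:(x/3.4+225-.35,y/3.4+180-.35); Q=lambda x,y:(x/5+265-.4,y/5+190-.4)
m=1e-3
k=lambda l:[(a,np.array(b)*m) for a,b in l]
jig={"scene":k([(S(457,520),(100,100,30)),(S(33,410),(100,-100,30)),(S(50,368),(85,-100,30)),(S(570,190),(-100,100,30)),(S(440,483),(85,85,30))]),
"top":k([(Q(77,43),(100,100,30)),(Q(541,60),(100,-100,30)),(Q(540,92),(85,-100,30)),(Q(50,508),(-100,100,30)),(Q(83,510),(-100,85,30)),(Q(107,80),(85,85,30)),(Q(522,531),(-100,-100,12))])}
j,e=fit(jig,[.55,0,0,0]); print("jig",j.round(4),e.round(1).tolist())
blk={"scene":k([(S(198,70),(12,-60,90)),(S(440,135),(12,60,90)),(S(218,37),(-12,-60,90)),(S(460,100),(-12,60,90)),(S(205,195),(12,-60,0)),(S(432,257),(12,60,0))]),
"top":k([(Q(178,360),(12,60,90)),(Q(475,376),(12,-60,90)),(Q(170,425),(-12,60,90)),(Q(472,440),(-12,-60,90))])}
b,e=fit(blk,[.5,0,0,.012]); print("blk",b.round(4),e.round(1).tolist())
c,s=np.cos(j[2]),np.sin(j[2]);d=b[:2]-j[:2];print("blk in jig",c*d[0]+s*d[1],-s*d[0]+c*d[1],b[2]-j[2])
for n,a,t,h in [("dye",(182,162),(457,276),.11),("stamp",(431,281),(237,227),.085),("pens",(257,328),(340,157),.1)]:
    o={"scene":[(a,(0,0,0))],"top":[(t,(0,0,0))]}
    f=lambda p:np.r_[proj("scene",p)[0]-a,proj("top",p)[0]-t]
    print(n,least_squares(f,[.5,0,h],x_scale=.01).x.round(3))
E
```

```text
jig [ 0.5919 -0.0042 -0.0573 -0.0063] [[1.7, 1.5], [0.8, 4.2], [1.6, 0.4], [0.6, 0.6], [0.4, 0.9], [0.6, 0.2], [0.3, 0.1], [0.2, 0.5], [0.2, 0.3], [0.4, 0.2], [0.0, 0.1], [0.5, 0.1]]
blk [ 0.5335 -0.0148 -0.0754  0.0088] [[0.3, 0.2], [1.7, 0.2], [0.4, 0.5], [0.3, 0.2], [0.0, 0.4], [0.4, 1.2], [0.5, 0.3], [1.0, 0.5], [0.3, 0.6], [1.1, 0.1]]
blk in jig -0.05771182542868344 -0.014006928491175859 -0.018133015179839673
dye [ 0.515 -0.258  0.111]
stamp [0.625 0.17  0.087]
pens [ 0.765 -0.038  0.091]
```

```bash
cat >> h.py <<'E'
from scipy.spatial.transform import Rotation as Ro
def go(x,y,z,yaw,s=None):  # shares to reach TCP with tool y along world direction 90deg+yaw
    from bench import telemetry
    s=s or telemetry.state(); R=Ro.from_rotvec(s["orientation"])
    Rt=Ro.from_matrix(np.array([[-np.cos(yaw),-np.sin(yaw),0],[-np.sin(yaw),np.cos(yaw),0],[0,0,-1.]]))
    d=R.inv().apply(np.array([x,y,z])-s["ee_pos"])/.25; w=(R.inv()*Rt).as_rotvec()/(np.pi/2)
    print("at",s["ee_pos"].round(4),"F",s["ft_force"].round(1),"xyz",d.round(3),"w",w.round(4),"clk",s["clock"])
E
python3 -c "
from h import *
go(.465,-.012,.206,-.075)"
```

```text
at [ 0.2481 -0.6272  0.2054] F [ 0.4  0.2 -0.3] xyz [-1.712  1.969  0.   ] w [ 0.0009 -0.0003  0.2876] clk 0.1
```

step_arm([
  {"gripper": -0.2,"x": -0.856,"y": 0.985},
  {"gripper": -0.2,"x": -0.856,"y": 0.985},
  {"gripper": -0.2,"x": -0.856,"y": 0.985},
  {"gripper": -0.2,"x": -0.856,"y": 0.985},
  {"gripper": -0.2,"x": -0.856,"y": 0.985},
  {"gripper": -0.2,"x": -0.856,"y": 0.985},
  {"gripper": -0.2,"x": -0.856,"y": 0.985},
  {"gripper": -0.2,"x": -0.856,"y": 0.985},
  {"gripper": -0.2,"x": -0.856,"y": 0.985},
  {"gripper": -0.2,"x": -0.856,"y": 0.985},
])

```text
invalid input
```

step_arm([
  {"gripper": -0.2,"x": -0.856,"y": 0.985,"wz": 0.09},
  {"gripper": -0.2,"x": -0.856,"y": 0.985,"wz": 0.18},
  {"gripper": -0.2,"x": -0.856,"y": 0.985,"wz": 0.288},
  {"gripper": -0.2,"x": -0.856,"y": 0.985,"wz": 0.288},
  {"gripper": -0.2,"x": -0.856,"y": 0.985,"wz": 0.288},
  {"gripper": -0.2,"x": -0.856,"y": 0.985,"wz": 0.288},
  {"gripper": -0.2,"x": -0.856,"y": 0.985,"wz": 0.288},
  {"gripper": -0.2,"x": -0.856,"y": 0.985,"wz": 0.288},
  {"gripper": -0.2,"x": -0.856,"y": 0.985,"wz": 0.288},
  {"gripper": -0.2,"x": -0.856,"y": 0.985,"wz": 0.288},
  {"gripper": -0.2,"x": -0.856,"y": 0.985,"wz": 0.288},
])

```text
invalid input
```

```bash
python3 -c "
from h import *
from bench import get_image
go(.465,-.012,.09,-.075)
I=get_image('scene')[:,:,::-1][80:300,180:450]
cv2.imwrite('pics/s1.png',cv2.resize(I,None,fx=2.5,fy=2.5))"
```

```text
at [ 0.2481 -0.6272  0.2054] F [ 0.4  0.2 -0.3] xyz [-1.712  1.969  0.464] w [ 0.0009 -0.0003  0.2876] clk 0.1
```

View pics/s1.png

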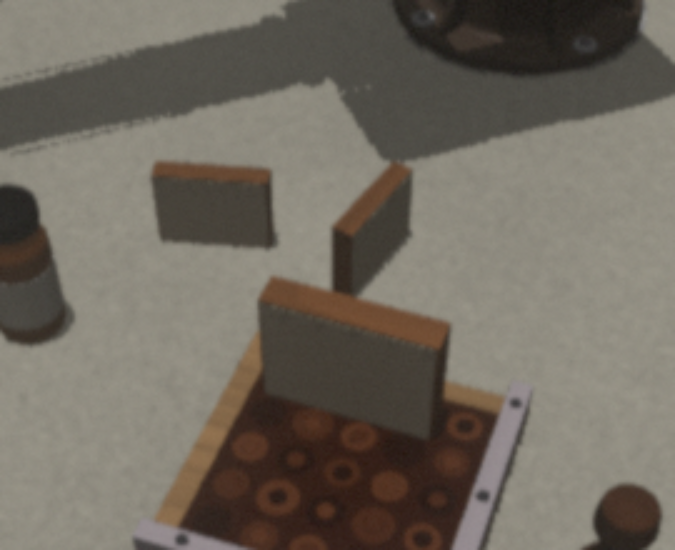

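The view is unchanged because both moves were refused. I'll give every field.

step_arm([
  {"gripper": -0.2,"x": -0.856,"y": 0.985,"z": 0,"wx": 0,"wy": 0,"wz": 0},
  {"gripper": -0.2,"x": -0.856,"y": 0.985,"z": 0,"wx": 0,"wy": 0,"wz": 0},
  {"gripper": -0.2,"x": -0.856,"y": 0.985,"z": 0,"wx": 0,"wy": 0,"wz": 0},
  {"gripper": -0.2,"x": -0.856,"y": 0.985,"z": 0,"wx": 0,"wy": 0,"wz": 0},
  {"gripper": -0.2,"x": -0.856,"y": 0.985,"z": 0,"wx": 0,"wy": 0,"wz": 0},
  {"gripper": -0.2,"x": -0.856,"y": 0.985,"z": 0,"wx": 0,"wy": 0,"wz": 0},
  {"gripper": -0.2,"x": -0.856,"y": 0.985,"z": 0,"wx": 0,"wy": 0,"wz": 0},
  {"gripper": -0.2,"x": -0.856,"y": 0.985,"z": 0,"wx": 0,"wy": 0,"wz": 0},
  {"gripper": -0.2,"x": -0.856,"y": 0.985,"z": 0,"wx": 0,"wy": 0,"wz": 0},
], newtons=20)

```text
clock: 1.05
ee_pos: [0.357, -0.3195, 0.2064]
orientation: [-0.591, 3.085, -0.001]
ft_force: [-0.6, -0.1, -0.8]
grip_width: 0.051
finger_force: 0.0
```

step_arm([
  {"gripper": -0.2,"x": -0.856,"y": 0.985,"z": 0,"wx": 0,"wy": 0,"wz": 0.09},
  {"gripper": -0.2,"x": -0.856,"y": 0.985,"z": 0,"wx": 0,"wy": 0,"wz": 0.18},
  {"gripper": -0.2,"x": -0.856,"y": 0.985,"z": 0,"wx": 0,"wy": 0,"wz": 0.288},
  {"gripper": -0.2,"x": -0.856,"y": 0.985,"z": 0,"wx": 0,"wy": 0,"wz": 0.288},
  {"gripper": -0.2,"x": -0.856,"y": 0.985,"z": 0,"wx": 0,"wy": 0,"wz": 0.288},
  {"gripper": -0.2,"x": -0.856,"y": 0.985,"z": 0,"wx": 0,"wy": 0,"wz": 0.288},
  {"gripper": -0.2,"x": -0.856,"y": 0.985,"z": 0,"wx": 0,"wy": 0,"wz": 0.288},
  {"gripper": -0.2,"x": -0.856,"y": 0.985,"z": 0,"wx": 0,"wy": 0,"wz": 0.288},
  {"gripper": -0.2,"x": -0.856,"y": 0.985,"z": 0,"wx": 0,"wy": 0,"wz": 0.288},
  {"gripper": -0.2,"x": -0.856,"y": 0.985,"z": 0,"wx": 0,"wy": 0,"wz": 0.288},
])

```text
clock: 2.05
ee_pos: [0.4649, -0.0133, 0.2058]
orientation: [-0.121, -3.138, 0.001]
ft_force: [-0.4, -1.4, -0.3]
grip_width: 0.0514
finger_force: 0.0
```

```bash
python3 -c "
from h import *
go(.470,-.014,.09,-.075)
f=lambda p:np.r_[proj('scene',[p])[0]-(345.5,146),proj('top',[p])[0]-(350,326)]
print(least_squares(f,[.4,0,.06],x_scale=.01))"
```

```text
at [ 0.4649 -0.0133  0.2058] F [-0.4 -1.4 -0.3] xyz [-0.021 -0.001  0.463] w [-0.0003 -0.0006 -0.0011] clk 2.05
     message: `ftol` termination condition is satisfied.
     success: True
      status: 2
         fun: [-1.207e+01 -7.377e-01 -1.330e+01  3.128e+00]
           x: [ 4.181e-01 -2.551e-02  1.233e-01]
        cost: 166.37667803092182
         jac: [[-1.488e+02  5.807e+02  1.984e+01]
               [ 3.680e+02  1.067e+02 -4.758e+02]
               [-1.181e+01 -5.309e+02  8.490e+00]
               [-5.373e+02  8.487e+00  4.223e-01]]
        grad: [-2.523e-03 -4.704e-04  1.407e-04]
  optimality: 0.002523434400018232
 active_mask: [ 0.000e+00  0.000e+00  0.000e+00]
        nfev: 5
        njev: 5
```

step_arm([
  {"gripper": -0.2,"x": -0.02,"y": 0,"z": 0.2,"wx": 0,"wy": 0,"wz": 0},
  {"gripper": -0.2,"x": -0.02,"y": 0,"z": 0.4,"wx": 0,"wy": 0,"wz": 0},
  {"gripper": -0.2,"x": -0.02,"y": 0,"z": 0.46,"wx": 0,"wy": 0,"wz": 0},
  {"gripper": -0.2,"x": -0.02,"y": 0,"z": 0.46,"wx": 0,"wy": 0,"wz": 0},
  {"gripper": -0.2,"x": -0.08,"y": 0,"z": 0.46,"wx": 0,"wy": 0,"wz": 0},
  {"gripper": -0.2,"x": -0.12,"y": 0,"z": 0.46,"wx": 0,"wy": 0,"wz": 0},
  {"gripper": -0.2,"x": -0.14,"y": 0,"z": 0.46,"wx": 0,"wy": 0,"wz": 0},
  {"gripper": -0.2,"x": -0.14,"y": 0,"z": 0.46,"wx": 0,"wy": 0,"wz": 0},
])

```text
clock: 2.85
ee_pos: [0.5009, -0.0152, 0.0919]
orientation: [0.12, 3.138, 0.001]
ft_force: [-0.7, 0.1, -0.2]
grip_width: 0.0511
finger_force: 0.0
```

```bash
python3 -c "
from h import *
from bench import get_image
go(.53,-.014,.09,-.075)
I=get_image('scene')[:,:,::-1][100:300,220:400]
cv2.imwrite('pics/s2.png',cv2.convertScaleAbs(cv2.resize(I,None,fx=3,fy=3),alpha=1.5))"
```

```text
at [ 0.5009 -0.0152  0.0919] F [-0.7  0.1 -0.2] xyz [-0.116  0.014  0.008] w [ 0.0003  0.0008 -0.0011] clk 2.85
```

View pics/s2.png

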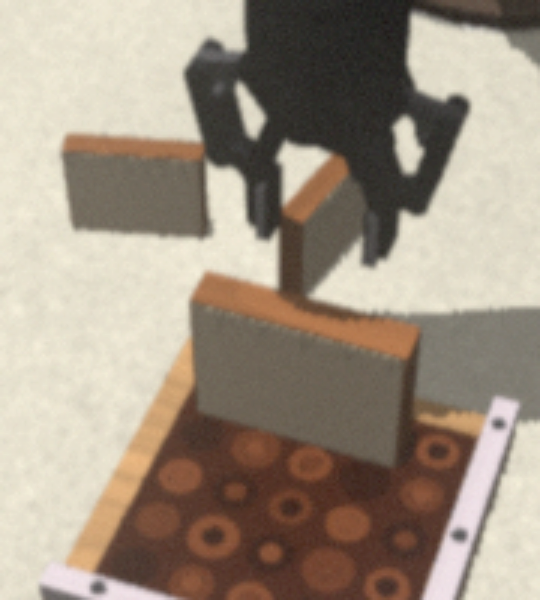

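The fingertips show at (262,235) and (372,262) in the crop, above the block's top edge at about row 280. I'll check how high they really are.

```bash
python3 -c "
from h import *
for z in(.07,.08,.09,.1,.11): print(z,proj('scene',[[.505,-.042,z],[.501,.018,z]]).round(0).tolist())
print('seen',262/3+220,235/3+100,372/3+220,262/3+100,'block top rear',proj('scene',[[.5215,-.015,.102]]))"
```

```text
0.07 [[310.0, 202.0], [346.0, 207.0]]
0.08 [[310.0, 197.0], [346.0, 203.0]]
0.09 [[310.0, 193.0], [346.0, 198.0]]
0.1 [[310.0, 188.0], [347.0, 194.0]]
0.11 [[309.0, 184.0], [347.0, 189.0]]
seen 307.3333333333333 178.33333333333331 344.0 187.33333333333331 block top rear [[323.1200619  197.66475446]]
```

```bash
python3 -c "
from h import *
from bench import get_image,telemetry
print(telemetry.state()['ee_pos'],telemetry.state()['q'].round(3))
a=get_image('scene')[:,:,::-1][140:240,270:380]; b=get_image('top')[:,:,::-1][230:330,275:385]
A=[cv2.convertScaleAbs(cv2.resize(i,(400,400),interpolation=cv2.INTER_CUBIC),alpha=1.8) for i in(a,b)]
for n,im,o,s in(('scene',A[0],(270,140),(400/110,4)),('top',A[1],(275,230),(400/110,4))):
  for p in proj(n,[[.503,-.043,.083],[.499,.013,.083],[.5215,-.015,.102]]): cv2.circle(im,tuple(int((p[i]-o[i]+.5)*s[i]) for i in(0,1)),3,(0,255,0),1)
cv2.imwrite('pics/s3.png',np.hstack(A))"
```

```text
[ 0.50018629 -0.01514335  0.09163932] [ 0.363  0.182 -0.523 -0.    -0.865 -2.01 ]
```

View pics/s3.png

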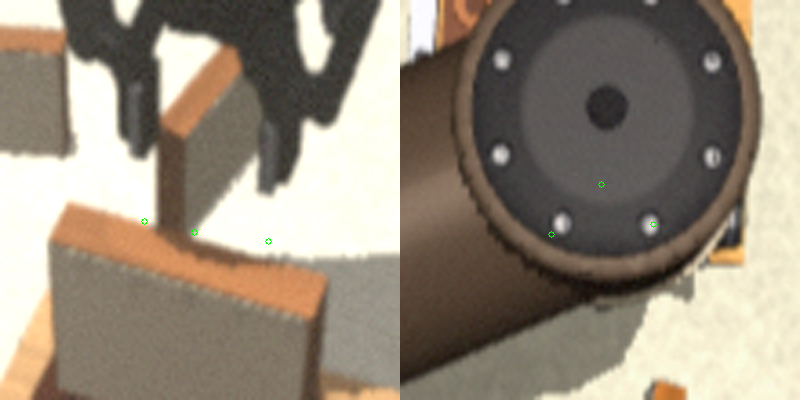

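```bash
python3 -c "
from h import *
for z in(.083,.2,.3,.4): print(z,((proj('top',[[.5,-.015,z]])[0]-(275,230))*(400/110,4)+(400,0)).round())
m=camera_model('wrist');R=cv2.Rodrigues(m['rvec'])[0];print('wristcam pos',(-R.T@m['tvec']),'axis',R[2])
for n in('top','scene'):
  m=camera_model(n);R=cv2.Rodrigues(m['rvec'])[0];print(n,(-R.T@m['tvec']))
"
```

```text
0.083 [601. 229.]
0.2 [602. 210.]
0.3 [603. 188.]
0.4 [604. 162.]
wristcam pos [ 0.43224861 -0.01112149  0.26002674] axis [ 0.2618395  -0.01883367 -0.96492765]
top [ 0.41920419 -0.00891142  1.1625183 ]
scene [1.06612177 0.1222585  0.65752466]
```

Camera and nominal fingertip heights disagree by about 30 mm. A slow push at this height will show which is right from the contact force.

step_arm([
  {"gripper": -0.2,"x": -0.01,"y": 0,"z": 0,"wx": 0,"wy": 0,"wz": 0},
  {"gripper": -0.2,"x": -0.02,"y": 0,"z": 0,"wx": 0,"wy": 0,"wz": 0},
  {"gripper": -0.2,"x": -0.03,"y": 0,"z": 0,"wx": 0,"wy": 0,"wz": 0},
  {"gripper": -0.2,"x": -0.04,"y": 0,"z": 0,"wx": 0,"wy": 0,"wz": 0},
  {"gripper": -0.2,"x": -0.05,"y": 0,"z": 0,"wx": 0,"wy": 0,"wz": 0},
  {"gripper": -0.2,"x": -0.06,"y": 0,"z": 0,"wx": 0,"wy": 0,"wz": 0},
  {"gripper": -0.2,"x": -0.06,"y": 0,"z": 0,"wx": 0,"wy": 0,"wz": 0},
])

```text
clock: 3.7
ee_pos: [0.5153, -0.016, 0.0911]
orientation: [-0.119, -3.139, 0.0]
ft_force: [-0.2, -0.3, -0.3]
grip_width: 0.0513
finger_force: 0.0
```

```bash
python3 -c "
from h import *
from bench import get_image
go(.545,-.014,.09,-.075)
a=get_image('scene')[:,:,::-1]; b=get_image('wrist')[:,:,::-1]
A=[cv2.convertScaleAbs(cv2.resize(i,(400,400),interpolation=cv2.INTER_CUBIC),alpha=1.6) for i in(a[140:270,260:390],b[:,80:560])]
cv2.imwrite('pics/s4.png',np.hstack(A))"
```

```text
at [ 0.5153 -0.016   0.0911] F [-0.2 -0.3 -0.3] xyz [-0.118  0.017  0.004] w [-0.     -0.     -0.0004] clk 3.7
```

View pics/s4.png

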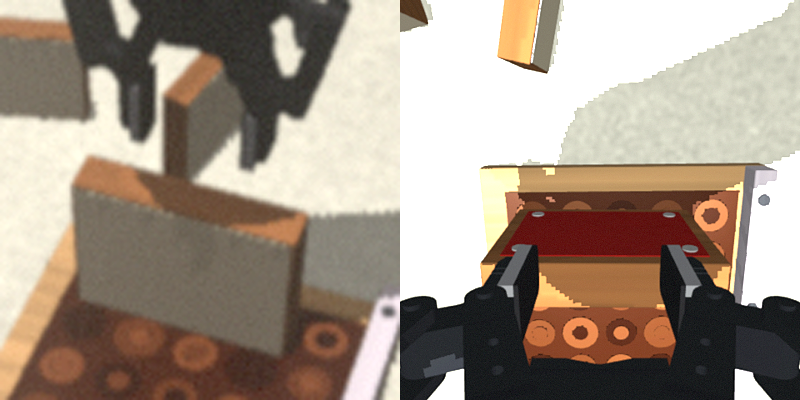

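The tips are beside the block's top rear edge: wrist crop (510,250) and (690,250), top edge at row 255. No contact force yet. I'll compare with projections.

```bash
python3 -c "
from h import *
k=400/480
W=lambda P:np.c_[(proj('wrist',P)[:,0]-80)*k+400,proj('wrist',P)[:,1]*k].round().tolist()
for x in(.504,.515,.526):
  for z in(.08,.1,.12): print(x,z,W([[x,-.043,z],[x-.004,.011,z]]))
print('blk rear top',W([[.526,.045,.102],[.517,-.075,.102]][::1]),W([[.5238,.046,.102],[.5148,-.074,.012]]))
"
```

```text
0.504 0.08 [[548.0, 218.0], [651.0, 203.0]]
0.504 0.1 [[543.0, 231.0], [657.0, 215.0]]
0.504 0.12 [[535.0, 248.0], [664.0, 229.0]]
0.515 0.08 [[551.0, 237.0], [652.0, 223.0]]
0.515 0.1 [[545.0, 253.0], [658.0, 237.0]]
0.515 0.12 [[538.0, 272.0], [665.0, 254.0]]
0.526 0.08 [[553.0, 256.0], [652.0, 243.0]]
0.526 0.1 [[548.0, 273.0], [658.0, 258.0]]
0.526 0.12 [[541.0, 295.0], [666.0, 278.0]]
blk rear top [[731.0, 263.0], [478.0, 263.0]] [[733.0, 258.0], [520.0, 206.0]]
```

Both cameras put the tips at z of about 0.118, so they are above the block. I'll back off 15 mm, go down 28 mm, then push slowly.

step_arm([
  {"gripper": -0.2,"x": 0.06,"y": 0,"z": 0,"wx": 0,"wy": 0,"wz": 0},
  {"gripper": -0.2,"x": 0.06,"y": 0,"z": 0,"wx": 0,"wy": 0,"wz": 0},
  {"gripper": -0.2,"x": 0.06,"y": 0,"z": 0.06,"wx": 0,"wy": 0,"wz": 0},
  {"gripper": -0.2,"x": 0.06,"y": 0,"z": 0.11,"wx": 0,"wy": 0,"wz": 0},
  {"gripper": -0.2,"x": 0.05,"y": 0,"z": 0.11,"wx": 0,"wy": 0,"wz": 0},
  {"gripper": -0.2,"x": 0.04,"y": 0,"z": 0.11,"wx": 0,"wy": 0,"wz": 0},
  {"gripper": -0.2,"x": 0.03,"y": 0,"z": 0.11,"wx": 0,"wy": 0,"wz": 0},
  {"gripper": -0.2,"x": 0.02,"y": 0,"z": 0.11,"wx": 0,"wy": 0,"wz": 0},
  {"gripper": -0.2,"x": 0.01,"y": 0,"z": 0.11,"wx": 0,"wy": 0,"wz": 0},
  {"gripper": -0.2,"x": 0.0,"y": 0,"z": 0.11,"wx": 0,"wy": 0,"wz": 0},
])

```text
clock: 4.8
ee_pos: [0.5152, -0.016, 0.0639]
orientation: [0.119, 3.139, 0.0]
ft_force: [-0.4, 0.5, 0.5]
grip_width: 0.0512
finger_force: 0.3
```

step_arm([
  {"gripper": -0.2,"x": -0.01,"y": 0,"z": 0,"wx": 0,"wy": 0,"wz": 0},
  {"gripper": -0.2,"x": -0.02,"y": 0,"z": 0,"wx": 0,"wy": 0,"wz": 0},
  {"gripper": -0.2,"x": -0.03,"y": 0,"z": 0,"wx": 0,"wy": 0,"wz": 0},
])

```text
clock: 5.1
ee_pos: [0.5227, -0.0166, 0.0637]
orientation: [0.119, 3.139, 0.0]
ft_force: [-0.5, 0.5, 0.2]
grip_width: 0.0515
finger_force: 0.2
```

```bash
python3 -c "
from h import *
go(.53,-.014,.063,-.075)
# track block: red plate/top change in wrist? compare scene vs start
from bench import get_image
a=get_image('scene')[:,:,::-1]; o=cv2.imread('pics/scene0.png')
cv2.imwrite('pics/raw5.png',a)
d=cv2.absdiff(a,o).max(2)[225:330,250:385]>40; print(d.sum(), np.argwhere(d).mean(0) if d.any() else 0)"
```

```text
at [ 0.5227 -0.0166  0.0637] F [-0.5  0.5  0.2] xyz [-0.028  0.012  0.003] w [ 0.      0.     -0.0004] clk 5.1
448 [  8.08258929 121.42410714]
```

```bash
cat > t.py <<'E'
from h import *
def show(n0,n1,r):
    a=[cv2.imread(p)[r[0]:r[1],r[2]:r[3]] for p in(n0,n1)]
    g=[cv2.cvtColor(i,cv2.COLOR_BGR2GRAY).astype(np.float32) for i in a]
    s,resp=cv2.phaseCorrelate(g[0],g[1]); print(np.round(s,2),round(resp,2))
E
python3 -c "
from t import *
show('pics/scene0.png','pics/raw5.png',(196,235,282,362))
show('pics/scene0.png','pics/raw5.png',(225,260,282,362))"
```

```text
[-1.28  0.3 ] 0.33
[-0.21  0.14] 0.84
```

step_arm([
  {"gripper": -0.2,"x": -0.01,"y": 0,"z": 0,"wx": 0,"wy": 0,"wz": 0},
  {"gripper": -0.2,"x": -0.02,"y": 0,"z": 0,"wx": 0,"wy": 0,"wz": 0},
  {"gripper": -0.2,"x": -0.03,"y": 0,"z": 0,"wx": 0,"wy": 0,"wz": 0},
  {"gripper": -0.2,"x": -0.04,"y": 0,"z": 0,"wx": 0,"wy": 0,"wz": 0},
])

```text
clock: 5.55
ee_pos: [0.5327, -0.0173, 0.0637]
orientation: [0.119, 3.139, 0.0]
ft_force: [0.3, -0.4, -0.4]
grip_width: 0.0514
finger_force: 0.0
```

```bash
python3 -c "
from t import *
from bench import get_image
cv2.imwrite('pics/raw6.png',get_image('scene')[:,:,::-1])
show('pics/scene0.png','pics/raw6.png',(196,235,282,362))
show('pics/raw5.png','pics/raw6.png',(196,235,282,362))
show('pics/scene0.png','pics/raw6.png',(225,260,282,362))
"
```

```text
[-0.79  0.09] 0.3
[-0.69  0.22] 0.39
[-0.38  0.43] 0.56
```

```bash
python3 -c "
from t import *
for n in('scene0','raw5','raw6'):
  im=cv2.imread(f'pics/{n}.png').astype(int); d=im[:,:,2]-im[:,:,0]
  for c in(295,345): print(n,c,d[184:260:2,c-1:c+2].mean(1).round().astype(int).tolist())
print(proj('scene',[[.51,-.042,.09],[.543,-.042,.09]]))
"
```

```text
scene0 295 [16, 16, 16, 18, 39, 55, 54, 56, 56, 48, 20, 13, 14, 14, 13, 13, 13, 15, 14, 14, 15, 15, 13, 13, 14, 14, 14, 15, 20, 28, 26, 27, 27, 29, 28, 29, 26, 24]
scene0 345 [16, 17, 16, 15, 15, 17, 15, 16, 16, 16, 21, 51, 57, 60, 61, 62, 48, 18, 14, 15, 14, 14, 13, 14, 13, 14, 14, 14, 14, 14, 14, 14, 14, 13, 14, 15, 19, 16]
raw5 295 [17, 16, 17, 16, 16, 17, 29, 59, 63, 64, 64, 63, 59, 27, 13, 13, 13, 12, 13, 13, 14, 13, 13, 13, 13, 13, 13, 14, 15, 16, 25, 28, 30, 31, 30, 29, 31, 26]
raw5 345 [2, 4, 3, 4, 5, 4, 4, 5, 5, 6, 10, 12, 16, 21, 32, 39, 62, 70, 71, 65, 23, 13, 13, 12, 13, 14, 13, 13, 13, 13, 13, 13, 13, 13, 12, 13, 12, 18]
raw6 295 [4, 5, 8, 10, 8, 10, 10, 10, 15, 44, 70, 71, 71, 70, 68, 64, 34, 13, 13, 14, 12, 14, 13, 14, 13, 15, 14, 14, 14, 16, 15, 17, 23, 30, 30, 30, 31, 25]
raw6 345 [7, 4, 4, 3, 4, 4, 4, 7, 11, 12, 10, 13, 15, 17, 17, 18, 25, 36, 63, 72, 74, 76, 75, 37, 12, 13, 12, 13, 13, 12, 13, 11, 12, 14, 12, 13, 10, 12]
[[308.67227837 194.8616903 ]
 [302.80899686 209.06078854]]
```

```bash
python3 -c "
from t import *
from bench import get_image
a=get_image('scene')[:,:,::-1]; b=get_image('wrist')[:,:,::-1]
cv2.imwrite('pics/raw7.png',a)
A=[cv2.convertScaleAbs(cv2.resize(i,(400,600) if k==0 else (400,600),interpolation=cv2.INTER_CUBIC),alpha=1.7) for k,i in enumerate((a[150:270,280:360],b[120:480,200:440]))]
A=[cv2.convertScaleAbs(cv2.resize(a[155:270,275:368],(460,569),interpolation=cv2.INTER_CUBIC),alpha=1.7),cv2.convertScaleAbs(cv2.resize(b[140:480,130:500],(340,569)),alpha=1.3)]
cv2.imwrite('pics/s5.png',np.hstack(A))"
```

```text
(no output)
```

View pics/s5.png

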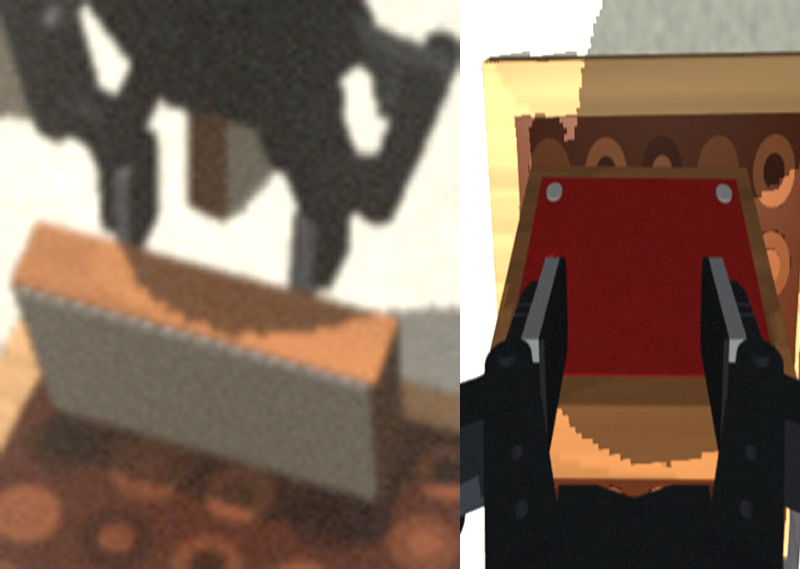

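The block is tilted forward with its lower front edge still on the die, and the fingers are at its upper red face. I'll fit the tilt.

```bash
python3 -c "
from h import *
P=np.array([(12,-60,90),(12,60,90),(-12,-60,90),(-12,60,90),(12,-60,0),(12,60,0)])*1e-3
u=np.array([(15,285),(375,385),(38,222),(398,320),(52,408),(375,500)])/4.946+(275,155)-.4
def X(p):
  c,s=np.cos(p[3]),np.sin(p[3]);Q=P-[.012,0,0];Q=np.c_[.012+c*Q[:,0]+s*Q[:,2],Q[:,1],-s*Q[:,0]+c*Q[:,2]]
  return T([p[0],p[1],p[2],.012],Q)
f=lambda p:(proj('scene',X(p))-u).ravel()
r=least_squares(f,[.53,-.015,-.075,.1],x_scale=.01);print(r.x,np.abs(r.fun).round(1))
"
```

```text
[ 0.53540946 -0.01428005 -0.08136045  0.28835923] [1.5 0.2 0.1 0.3 0.5 0.5 0.4 0.4 0.2 0.2 1.8 0.7]
```

The tilt is 16.5° and the foot hasn't moved, so it is at the balance point. A bit further will tip it.

step_arm([
  {"gripper": -0.2,"x": -0.01,"y": 0,"z": 0,"wx": 0,"wy": 0,"wz": 0},
  {"gripper": -0.2,"x": -0.02,"y": 0,"z": 0,"wx": 0,"wy": 0,"wz": 0},
  {"gripper": -0.2,"x": -0.03,"y": 0,"z": 0,"wx": 0,"wy": 0,"wz": 0},
  {"gripper": -0.2,"x": -0.04,"y": 0,"z": 0,"wx": 0,"wy": 0,"wz": 0},
  {"gripper": -0.2,"x": -0.04,"y": 0,"z": 0,"wx": 0,"wy": 0,"wz": 0},
  {"gripper": -0.2,"x": -0.04,"y": 0,"z": 0,"wx": 0,"wy": 0,"wz": 0},
  {"gripper": -0.2,"x": -0.04,"y": 0,"z": 0,"wx": 0,"wy": 0,"wz": 0},
  {"gripper": -0.2,"x": 0.2,"y": 0,"z": 0,"wx": 0,"wy": 0,"wz": 0},
  {"gripper": -0.2,"x": 0.2,"y": 0,"z": 0,"wx": 0,"wy": 0,"wz": 0},
])

```text
clock: 6.6
ee_pos: [0.4776, -0.0143, 0.0626]
orientation: [-0.121, -3.135, 0.001]
ft_force: [0.6, 0.7, -0.4]
grip_width: 0.051
finger_force: 0.0
```

```bash
python3 -c "
from h import *
from bench import get_image
go(.5,-.014,.0,-.075)
a=get_image('scene')[:,:,::-1]; b=get_image('top')[:,:,::-1]
cv2.imwrite('pics/raw8s.png',a);cv2.imwrite('pics/raw8t.png',b)
d=[]
for n,i in(('s',a),('t',b)):
  h=cv2.cvtColor(i,cv2.COLOR_BGR2HSV); m=((h[:,:,0]<6)|(h[:,:,0]>174))&(h[:,:,1]>170)&(h[:,:,2]>35)
  m=cv2.morphologyEx(m.astype(np.uint8),cv2.MORPH_OPEN,np.ones((3,3)))
  for k in sorted(cv2.findContours(m,0,2)[0],key=cv2.contourArea)[::-1][:3]: print(n,cv2.contourArea(k),cv2.minAreaRect(k),cv2.boxPoints(cv2.minAreaRect(k)).round().tolist())
"
```

```text
at [ 0.4776 -0.0143  0.0626] F [ 0.6  0.7 -0.4] xyz [-0.09   0.008  0.25 ] w [-0.0004 -0.0026 -0.0012] clk 6.6
s 1980.0 ((307.7775573730469, 259.976806640625), (65.15999603271484, 37.36000061035156), 16.260204315185547) [[271.0, 269.0], [282.0, 233.0], [344.0, 251.0], [334.0, 287.0]]
t 547.0 ((331.4820556640625, 234.82569885253906), (49.07536315917969, 17.408931732177734), 1.2453644275665283) [[307.0, 243.0], [307.0, 226.0], [356.0, 227.0], [356.0, 244.0]]
t 536.0 ((629.0, 382.5), (41.0, 20.0), 90.0) [[619.0, 362.0], [639.0, 362.0], [639.0, 403.0], [619.0, 403.0]]
t 6.0 ((339.0, 146.5), (3.0, 2.0), 90.0) [[338.0, 145.0], [340.0, 145.0], [340.0, 148.0], [338.0, 148.0]]
```

```bash
cat >> h.py <<'E'
J=np.array([.5919,-.0042,-.0573])
def unproj(n,u,z):
    m=camera_model(n);R=cv2.Rodrigues(m["rvec"])[0];C=-R.T@m["tvec"]
    d=(R.T@np.linalg.inv(m["camera_matrix"])@np.c_[u,np.ones(len(u))].T).T
    return C+d*((z-C[2])/d[:,2])[:,None]
def blockpose(n="scene"):
    from bench import get_image
    i=get_image(n)[:,:,::-1];h=cv2.cvtColor(i,cv2.COLOR_BGR2HSV)
    m=((h[:,:,0]<6)|(h[:,:,0]>174))&(h[:,:,1]>170)&(h[:,:,2]>35)
    m[:200]=0;m[320:]=0;m[:,:230]=0;m[:,400:]=0
    m=cv2.morphologyEx(m.astype(np.uint8),cv2.MORPH_OPEN,np.ones((3,3)))
    k=max(cv2.findContours(m,0,2)[0],key=cv2.contourArea)[:,0]
    P=unproj(n,k,.036)[:,:2]-J[:2];c,s=np.cos(J[2]),np.sin(J[2]);P=np.c_[c*P[:,0]+s*P[:,1],-s*P[:,0]+c*P[:,1]]*1000
    r=cv2.minAreaRect(P.astype(np.float32));print("plate in jig mm",np.round(r[0],1),np.round(r[1],1),round(r[2],2))
    return i
E
python3 -c "
from h import *
i=blockpose()
# refine jig: check projected jig corners vs image later
print(proj('scene',T([*J,0],[[.085,.085,.03],[.085,-.1,.03],[-.1,.085,.03]])).round(1).tolist(), proj('top',T([*J,0],[[.085,.085,.03],[.085,-.1,.03],[-.1,.085,.03]])).round(1).tolist())"
```

```text
plate in jig mm [  5.6 -14.4] [101.7  72.9] 88.72
[[353.9, 320.3], [237.3, 285.9], [384.6, 230.2]] [[285.8, 204.8], [372.6, 207.9], [281.4, 291.6]]
```

```bash
python3 -c "
from h import *
S=lambda x,y:(x/3.4+225-.35,y/3.4+180-.35)
u=np.array([S(440,483),S(50,368),S(545,180),S(570,190)]);P=np.array([(85,85,30),(85,-100,30),(-100,85,30),(-100,100,30)])*1e-3
r=least_squares(lambda p:(proj('scene',T([*p,0],P))-u).ravel(),J,x_scale=.01);print(r.x,r.fun.round(1))
go(.512,-.016,.026,-.0573)"
```

```text
[ 0.59556438 -0.00259358 -0.05664257] [ 0.4  0.9 -2.   0.2  0.2 -0.7  1.6 -1.4]
at [ 0.4825 -0.0134  0.0643] F [1.2 0.  0.9] xyz [-0.118 -0.002  0.153] w [ 0.0002  0.0007 -0.011 ] clk 6.75
```

step_arm([
  {"gripper": -0.2,"x": -0.06,"y": 0,"z": 0.05,"wx": 0,"wy": 0,"wz": -0.011},
  {"gripper": -0.2,"x": -0.12,"y": 0,"z": 0.1,"wx": 0,"wy": 0,"wz": -0.011},
  {"gripper": -0.2,"x": -0.12,"y": 0,"z": 0.14,"wx": 0,"wy": 0,"wz": -0.011},
  {"gripper": -0.2,"x": -0.12,"y": 0,"z": 0.15,"wx": 0,"wy": 0,"wz": -0.011},
  {"gripper": -0.2,"x": -0.12,"y": 0,"z": 0.15,"wx": 0,"wy": 0,"wz": -0.011},
])

```text
clock: 7.25
ee_pos: [0.5118, -0.016, 0.0257]
orientation: [-0.092, -3.139, 0.001]
ft_force: [-0.5, -0.5, 0.0]
grip_width: 0.051
finger_force: 0.0
```

step_arm([
  {"gripper": -0.2,"x": 0,"y": 0,"z": 0.01,"wx": 0,"wy": 0,"wz": 0},
  {"gripper": -0.2,"x": 0,"y": 0,"z": 0.02,"wx": 0,"wy": 0,"wz": 0},
  {"gripper": -0.2,"x": 0,"y": 0,"z": 0.02,"wx": 0,"wy": 0,"wz": 0},
])

```text
clock: 7.55
ee_pos: [0.5123, -0.0157, 0.0213]
orientation: [0.091, 3.14, 0.0]
ft_force: [0.3, -0.2, 0.6]
grip_width: 0.0513
finger_force: 0.0
```

step_arm([
  {"gripper": -0.2,"x": 0,"y": 0,"z": 0.01,"wx": 0,"wy": 0,"wz": 0},
  {"gripper": -0.2,"x": 0,"y": 0,"z": 0.02,"wx": 0,"wy": 0,"wz": 0},
  {"gripper": -0.2,"x": 0,"y": 0,"z": 0.02,"wx": 0,"wy": 0,"wz": 0},
])

```text
clock: 7.85
ee_pos: [0.5122, -0.0158, 0.0159]
orientation: [-0.092, -3.14, 0.0]
ft_force: [0.3, -1.1, 0.2]
grip_width: 0.0511
finger_force: 0.0
```

step_arm([
  {"gripper": -0.2,"x": 0,"y": 0,"z": 0.01,"wx": 0,"wy": 0,"wz": 0},
  {"gripper": -0.2,"x": 0,"y": 0,"z": 0.02,"wx": 0,"wy": 0,"wz": 0},
  {"gripper": -0.2,"x": 0,"y": 0,"z": 0.02,"wx": 0,"wy": 0,"wz": 0},
])

```text
clock: 8.15
ee_pos: [0.5122, -0.0159, 0.0108]
orientation: [-0.092, -3.14, 0.0]
ft_force: [-0.5, -0.3, -0.5]
grip_width: 0.0512
finger_force: 0.0
```

step_arm([
  {"gripper": -0.2,"x": 0,"y": 0,"z": 0.01,"wx": 0,"wy": 0,"wz": 0},
  {"gripper": -0.2,"x": 0,"y": 0,"z": 0.02,"wx": 0,"wy": 0,"wz": 0},
  {"gripper": -0.2,"x": 0,"y": 0,"z": 0.02,"wx": 0,"wy": 0,"wz": 0},
])

```text
clock: 8.45
ee_pos: [0.5122, -0.0159, 0.0058]
orientation: [-0.092, -3.14, 0.0]
ft_force: [0.5, -0.5, 0.4]
grip_width: 0.0515
finger_force: 0.0
```

```bash
python3 -c "
from h import *
i=blockpose()
cv2.imwrite('pics/raw9.png',i)
from bench import get_image
b=get_image('wrist')[:,:,::-1]
k=1
W=lambda P:proj('wrist',P).round().tolist()
A=[cv2.convertScaleAbs(cv2.resize(i[160:340,225:400],(400,411),interpolation=cv2.INTER_CUBIC),alpha=1.7),cv2.convertScaleAbs(cv2.resize(b[:,40:600],(400,411)),alpha=1.3)]
cv2.imwrite('pics/s6.png',np.hstack(A))
for z in(.0,.01,.02,.03,.04): print(z,W(T([.512,-.016,-.0573,z],[[-.011,-.0257,0],[-.011,.0257,0],[.011,.0257,0]])))
"
```

```text
plate in jig mm [  5.6 -14.3] [101.5  72.8] 88.72
0.0 [[260.0, 259.0], [381.0, 259.0], [379.0, 307.0]]
0.01 [[257.0, 267.0], [385.0, 267.0], [383.0, 317.0]]
0.02 [[253.0, 275.0], [389.0, 275.0], [386.0, 328.0]]
0.03 [[249.0, 285.0], [393.0, 285.0], [390.0, 341.0]]
0.04 [[245.0, 296.0], [398.0, 296.0], [395.0, 355.0]]
```

View pics/s6.png

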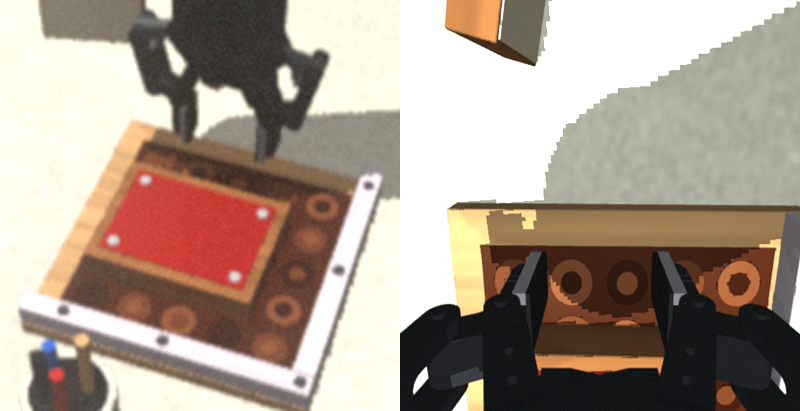

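The block lies on its pad, red side up, with its plate centre at scene crop (187,232). The tips, at (185,140) and (262,160) in the scene crop and (545,252) and (655,252) in the wrist crop, work out to about 39 mm above the bench. I'll go down about 20 mm in guarded steps.

step_arm([
  {"gripper": -0.2,"x": 0,"y": 0,"z": 0.015,"wx": 0,"wy": 0,"wz": 0},
  {"gripper": -0.2,"x": 0,"y": 0,"z": 0.03,"wx": 0,"wy": 0,"wz": 0},
  {"gripper": -0.2,"x": 0,"y": 0,"z": 0.04,"wx": 0,"wy": 0,"wz": 0},
  {"gripper": -0.2,"x": 0,"y": 0,"z": 0.04,"wx": 0,"wy": 0,"wz": 0},
])

```text
clock: 8.95
ee_pos: [0.5121, -0.0159, -0.0043]
orientation: [-0.092, -3.139, 0.0]
ft_force: [-0.1, -0.1, -0.9]
grip_width: 0.0511
finger_force: 0.0
```

step_arm([
  {"gripper": -0.2,"x": 0,"y": 0,"z": 0.01,"wx": 0,"wy": 0,"wz": 0},
  {"gripper": -0.2,"x": 0,"y": 0,"z": 0.02,"wx": 0,"wy": 0,"wz": 0},
  {"gripper": -0.2,"x": 0,"y": 0,"z": 0.02,"wx": 0,"wy": 0,"wz": 0},
])

```text
clock: 9.25
ee_pos: [0.5122, -0.0159, -0.0091]
orientation: [-0.092, -3.14, 0.0]
ft_force: [-0.3, 0.5, -0.7]
grip_width: 0.0508
finger_force: 0.0
```

step_arm([
  {"gripper": -0.2,"x": 0,"y": 0,"z": 0.01,"wx": 0,"wy": 0,"wz": 0},
  {"gripper": -0.2,"x": 0,"y": 0,"z": 0.02,"wx": 0,"wy": 0,"wz": 0},
  {"gripper": -0.2,"x": 0,"y": 0,"z": 0.02,"wx": 0,"wy": 0,"wz": 0},
])

```text
clock: 9.55
ee_pos: [0.5122, -0.0159, -0.0142]
orientation: [-0.092, -3.14, 0.0]
ft_force: [1.0, -0.2, 0.3]
grip_width: 0.0514
finger_force: 0.0
```

step_arm([
  {"gripper": -0.2,"x": -0.02,"y": 0,"z": 0,"wx": 0,"wy": 0,"wz": 0},
  {"gripper": -0.2,"x": -0.04,"y": 0,"z": 0,"wx": 0,"wy": 0,"wz": 0},
  {"gripper": -0.2,"x": -0.06,"y": 0,"z": 0,"wx": 0,"wy": 0,"wz": 0},
  {"gripper": -0.2,"x": -0.08,"y": 0,"z": 0,"wx": 0,"wy": 0,"wz": 0},
  {"gripper": -0.2,"x": -0.1,"y": 0,"z": 0,"wx": 0,"wy": 0,"wz": 0},
  {"gripper": -0.2,"x": -0.12,"y": 0,"z": 0,"wx": 0,"wy": 0,"wz": 0},
  {"gripper": -0.2,"x": -0.14,"y": 0,"z": 0,"wx": 0,"wy": 0,"wz": 0},
  {"gripper": -0.2,"x": -0.16,"y": 0,"z": 0,"wx": 0,"wy": 0,"wz": 0},
])

```text
clock: 10.35
ee_pos: [0.5523, -0.0183, -0.014]
orientation: [-0.092, -3.139, 0.0]
ft_force: [-1.3, 0.1, -0.8]
grip_width: 0.051
finger_force: 0.7
```

```bash
python3 -c "
from h import *
i=blockpose();go(.56,-.016,-.014,-.0573)"
```

```text
plate in jig mm [ 17.6 -13.8] [102.5  72.3] 89.12
at [ 0.5534 -0.0181 -0.0139] F [ 0.1 -0.3 -0.2] xyz [-0.026  0.01   0.   ] w [-0.      0.0002 -0.0006] clk 10.4
```

The block slides well (12 mm so far). I'll push 18 mm more, then creep.

step_arm([
  {"gripper": -0.2,"x": -0.015,"y": 0,"z": 0,"wx": 0,"wy": 0,"wz": 0},
  {"gripper": -0.2,"x": -0.03,"y": 0,"z": 0,"wx": 0,"wy": 0,"wz": 0},
  {"gripper": -0.2,"x": -0.045,"y": 0,"z": 0,"wx": 0,"wy": 0,"wz": 0},
  {"gripper": -0.2,"x": -0.06,"y": 0,"z": 0,"wx": 0,"wy": 0,"wz": 0},
  {"gripper": -0.2,"x": -0.072,"y": 0,"z": 0,"wx": 0,"wy": 0,"wz": 0},
])

```text
clock: 10.9
ee_pos: [0.5707, -0.0192, -0.0138]
orientation: [0.092, 3.14, 0.0]
ft_force: [-1.9, -0.2, -0.5]
grip_width: 0.0511
finger_force: 0.8
```

step_arm([
  {"gripper": -0.2,"x": -0.004,"y": 0,"z": 0,"wx": 0,"wy": 0,"wz": 0},
  {"gripper": -0.2,"x": -0.008,"y": 0,"z": 0,"wx": 0,"wy": 0,"wz": 0},
  {"gripper": -0.2,"x": -0.012,"y": 0,"z": 0,"wx": 0,"wy": 0,"wz": 0},
])

```text
clock: 11.2
ee_pos: [0.5733, -0.0194, -0.0138]
orientation: [-0.092, -3.14, 0.0]
ft_force: [-1.3, -1.1, -0.7]
grip_width: 0.0513
finger_force: 0.7
```

```bash
python3 -c "
from h import *
i=blockpose();go(.56,-.016,-.014,-.0573)"
```

```text
plate in jig mm [ 39.6 -13.7] [102.   70.1] 88.51
at [ 0.5735 -0.0194 -0.0138] F [-1.  -0.  -0.9] xyz [0.055 0.01  0.001] w [ 0.      0.0001 -0.0006] clk 11.25
```

step_arm([
  {"gripper": -0.2,"x": -0.004,"y": 0,"z": 0,"wx": 0,"wy": 0,"wz": 0},
  {"gripper": -0.2,"x": -0.008,"y": 0,"z": 0,"wx": 0,"wy": 0,"wz": 0},
])

```text
clock: 11.45
ee_pos: [0.5754, -0.0194, -0.0138]
orientation: [0.092, 3.14, 0.0]
ft_force: [-1.8, 0.1, -1.0]
grip_width: 0.0514
finger_force: 0.7
```

step_arm([
  {"gripper": -0.2,"x": -0.004,"y": 0,"z": 0,"wx": 0,"wy": 0,"wz": 0},
])

```text
clock: 11.55
ee_pos: [0.5755, -0.0196, -0.0139]
orientation: [-0.092, -3.139, 0.0]
ft_force: [-7.0, 2.5, 4.6]
grip_width: 0.051
finger_force: 3.7
```

step_arm([
  {"gripper": -0.2,"x": -0.004,"y": 0,"z": 0,"wx": 0,"wy": 0,"wz": 0},
])

```text
clock: 11.65
ee_pos: [0.5755, -0.0197, -0.014]
orientation: [-0.092, -3.137, 0.001]
ft_force: [-10.8, 4.5, 6.1]
grip_width: 0.051
finger_force: 5.1
```

```bash
python3 -c "
from h import *
i=blockpose();go(.56,-.016,-.014,-.0573)"
```

```text
plate in jig mm [ 41.4 -14. ] [101.7  71.1] 88.6
at [ 0.5755 -0.0197 -0.014 ] F [-8.2  3.8  4.4] xyz [0.063 0.011 0.   ] w [-0.0003 -0.0021 -0.0009] clk 11.7
```

The block is against the +x stop (about 11 N). I'll back off and rise, then rotate 90° and move to the -y side.

step_arm([
  {"gripper": -0.2,"x": 0.04,"y": 0,"z": 0,"wx": 0,"wy": 0,"wz": 0},
  {"gripper": -0.2,"x": 0.12,"y": 0,"z": 0,"wx": 0,"wy": 0,"wz": 0},
  {"gripper": -0.2,"x": 0.12,"y": 0,"z": -0.15,"wx": 0,"wy": 0,"wz": 0},
  {"gripper": -0.2,"x": 0.12,"y": 0,"z": -0.28,"wx": 0,"wy": 0,"wz": 0},
  {"gripper": -0.2,"x": 0.12,"y": 0,"z": -0.28,"wx": 0,"wy": 0,"wz": 0},
])

```text
clock: 12.2
ee_pos: [0.551, -0.017, 0.061]
orientation: [0.089, 3.131, 0.003]
ft_force: [0.4, -0.0, 0.9]
grip_width: 0.0512
finger_force: 0.0
```

```bash
python3 -c "
from h import *
i=blockpose()
i=blockpose('top')
go(.6214,-.118,.055,np.pi/2-.0573)"
```

```text
plate in jig mm [ 40.6 -12.6] [99.4 72.7] 89.49Traceback (most recent call last):
  File "<string>", line 4, in <module>
    i=blockpose('top')
  File "h.py", line 30, in blockpose
    k=max(cv2.findContours(m,0,2)[0],key=cv2.contourArea)[:,0]
      ~~~^^^^^^^^^^^^^^^^^^^^^^^^^^^^^^^^^^^^^^^^^^^^^^^^
ValueError: max() iterable argument is empty
```

```bash
python3 -c "
from h import *
go(.6214,-.118,.055,np.pi/2-.0573)"
```

```text
at [ 0.5483 -0.0175  0.0574] F [-0.6  0.1 -0.5] xyz [-0.315 -0.384  0.01 ] w [-0.0011  0.0024 -1.0006] clk 12.3
```

step_arm([
  {"gripper": -0.2,"x": 0,"y": -0.15,"z": 0,"wx": 0,"wy": 0,"wz": -0.09},
  {"gripper": -0.2,"x": -0.1,"y": -0.3,"z": 0,"wx": 0,"wy": 0,"wz": -0.18},
  {"gripper": -0.2,"x": -0.2,"y": -0.384,"z": 0,"wx": 0,"wy": 0,"wz": -0.27},
  {"gripper": -0.2,"x": -0.315,"y": -0.384,"z": 0,"wx": 0,"wy": 0,"wz": -0.36},
  {"gripper": -0.2,"x": -0.315,"y": -0.384,"z": 0,"wx": 0,"wy": 0,"wz": -0.45},
  {"gripper": -0.2,"x": -0.315,"y": -0.384,"z": 0,"wx": 0,"wy": 0,"wz": -0.54},
  {"gripper": -0.2,"x": -0.315,"y": -0.384,"z": 0,"wx": 0,"wy": 0,"wz": -0.63},
  {"gripper": -0.2,"x": -0.315,"y": -0.384,"z": 0,"wx": 0,"wy": 0,"wz": -0.72},
  {"gripper": -0.2,"x": -0.315,"y": -0.384,"z": 0,"wx": 0,"wy": 0,"wz": -0.81},
  {"gripper": -0.2,"x": -0.315,"y": -0.384,"z": 0,"wx": 0,"wy": 0,"wz": -0.9},
  {"gripper": -0.2,"x": -0.315,"y": -0.384,"z": 0,"wx": 0,"wy": 0,"wz": -1.0},
  {"gripper": -0.2,"x": -0.315,"y": -0.384,"z": 0,"wx": 0,"wy": 0,"wz": -1.0},
])

```text
clock: 13.5
ee_pos: [0.6198, -0.1183, 0.0548]
orientation: [2.158, -2.282, -0.002]
ft_force: [0.1, -0.2, -0.3]
grip_width: 0.0513
finger_force: 0.0
```

```bash
python3 -c "
from h import *
blockpose()
go(.6214,-.118,-.014,np.pi/2-.0573)"
```

```text
plate in jig mm [ 62.7 -11.6] [ 39.5 103.6] 10.69
at [ 0.6198 -0.1183  0.055 ] F [0.4 0.  0.3] xyz [-0.002 -0.007  0.276] w [ 0.001  -0.0001 -0.0022] clk 13.55
```

step_arm([
  {"gripper": -0.2,"x": 0,"y": -0.006,"z": 0.1,"wx": 0,"wy": 0,"wz": 0},
  {"gripper": -0.2,"x": 0,"y": -0.006,"z": 0.18,"wx": 0,"wy": 0,"wz": 0},
  {"gripper": -0.2,"x": 0,"y": -0.006,"z": 0.23,"wx": 0,"wy": 0,"wz": 0},
  {"gripper": -0.2,"x": 0,"y": -0.006,"z": 0.26,"wx": 0,"wy": 0,"wz": 0},
  {"gripper": -0.2,"x": 0,"y": -0.006,"z": 0.275,"wx": 0,"wy": 0,"wz": 0},
  {"gripper": -0.2,"x": 0,"y": -0.006,"z": 0.275,"wx": 0,"wy": 0,"wz": 0},
])

```text
clock: 14.15
ee_pos: [0.622, -0.1184, -0.0127]
orientation: [2.155, -2.286, -0.0]
ft_force: [-0.3, 0.2, -0.2]
grip_width: 0.051
finger_force: 0.0
```

step_arm([
  {"gripper": -0.2,"x": -0.02,"y": 0,"z": 0,"wx": 0,"wy": 0,"wz": 0},
  {"gripper": -0.2,"x": -0.04,"y": 0,"z": 0,"wx": 0,"wy": 0,"wz": 0},
  {"gripper": -0.2,"x": -0.06,"y": 0,"z": 0,"wx": 0,"wy": 0,"wz": 0},
  {"gripper": -0.2,"x": -0.08,"y": 0,"z": 0,"wx": 0,"wy": 0,"wz": 0},
  {"gripper": -0.2,"x": -0.1,"y": 0,"z": 0,"wx": 0,"wy": 0,"wz": 0},
  {"gripper": -0.2,"x": -0.12,"y": 0,"z": 0,"wx": 0,"wy": 0,"wz": 0},
  {"gripper": -0.2,"x": -0.14,"y": 0,"z": 0,"wx": 0,"wy": 0,"wz": 0},
])

```text
clock: 14.85
ee_pos: [0.624, -0.0833, -0.0123]
orientation: [2.156, -2.285, 0.001]
ft_force: [-0.7, -2.9, 1.2]
grip_width: 0.0514
finger_force: 1.4
```

step_arm([
  {"gripper": -0.2,"x": -0.015,"y": 0,"z": 0,"wx": 0,"wy": 0,"wz": 0},
  {"gripper": -0.2,"x": -0.03,"y": 0,"z": 0,"wx": 0,"wy": 0,"wz": 0},
  {"gripper": -0.2,"x": -0.045,"y": 0,"z": 0,"wx": 0,"wy": 0,"wz": 0},
  {"gripper": -0.2,"x": -0.06,"y": 0,"z": 0,"wx": 0,"wy": 0,"wz": 0},
  {"gripper": -0.2,"x": -0.075,"y": 0,"z": 0,"wx": 0,"wy": 0,"wz": 0},
  {"gripper": -0.2,"x": -0.09,"y": 0,"z": 0,"wx": 0,"wy": 0,"wz": 0},
])

```text
clock: 15.45
ee_pos: [0.6253, -0.0607, -0.0126]
orientation: [2.156, -2.285, -0.0]
ft_force: [0.4, -3.9, 2.9]
grip_width: 0.0512
finger_force: 1.5
```

step_arm([
  {"gripper": -0.2,"x": -0.004,"y": 0,"z": 0,"wx": 0,"wy": 0,"wz": 0},
  {"gripper": -0.2,"x": -0.008,"y": 0,"z": 0,"wx": 0,"wy": 0,"wz": 0},
  {"gripper": -0.2,"x": -0.012,"y": 0,"z": 0,"wx": 0,"wy": 0,"wz": 0},
])

```text
clock: 15.75
ee_pos: [0.6254, -0.0579, -0.0126]
orientation: [2.156, -2.285, -0.0]
ft_force: [0.3, -2.9, 2.6]
grip_width: 0.0516
finger_force: 1.5
```

step_arm([
  {"gripper": -0.2,"x": -0.004,"y": 0,"z": 0,"wx": 0,"wy": 0,"wz": 0},
  {"gripper": -0.2,"x": -0.008,"y": 0,"z": 0,"wx": 0,"wy": 0,"wz": 0},
])

```text
clock: 15.95
ee_pos: [0.6255, -0.056, -0.0126]
orientation: [2.156, -2.285, -0.0]
ft_force: [-0.5, -2.4, 1.8]
grip_width: 0.0512
finger_force: 1.5
```

step_arm([
  {"gripper": -0.2,"x": -0.004,"y": 0,"z": 0,"wx": 0,"wy": 0,"wz": 0},
  {"gripper": -0.2,"x": -0.008,"y": 0,"z": 0,"wx": 0,"wy": 0,"wz": 0},
])

```text
clock: 16.15
ee_pos: [0.6257, -0.0539, -0.0125]
orientation: [2.156, -2.285, -0.0]
ft_force: [-0.4, -3.0, 1.7]
grip_width: 0.0509
finger_force: 1.5
```

step_arm([
  {"gripper": -0.2,"x": -0.004,"y": 0,"z": 0,"wx": 0,"wy": 0,"wz": 0},
])

```text
clock: 16.25
ee_pos: [0.6255, -0.0535, -0.0126]
orientation: [2.155, -2.285, 0.0]
ft_force: [0.8, -10.0, 2.7]
grip_width: 0.0509
finger_force: 5.2
```

step_arm([
  {"gripper": -0.2,"x": -0.004,"y": 0,"z": 0,"wx": 0,"wy": 0,"wz": 0},
])

```text
clock: 16.35
ee_pos: [0.6252, -0.0534, -0.0125]
orientation: [2.154, -2.284, 0.0]
ft_force: [0.8, -14.9, 3.3]
grip_width: 0.0511
finger_force: 7.4
```

It's home in y (15 N, no more motion). I'll back off, rise and check with the camera.

step_arm([
  {"gripper": -0.2,"x": 0.03,"y": 0,"z": 0,"wx": 0,"wy": 0,"wz": 0},
  {"gripper": -0.2,"x": 0.15,"y": 0,"z": 0,"wx": 0,"wy": 0,"wz": 0},
  {"gripper": -0.2,"x": 0.15,"y": 0,"z": -0.15,"wx": 0,"wy": 0,"wz": 0},
  {"gripper": -0.2,"x": 0.15,"y": 0,"z": -0.3,"wx": 0,"wy": 0,"wz": 0},
  {"gripper": -0.2,"x": 0.15,"y": 0.15,"z": -0.5,"wx": 0,"wy": 0,"wz": 0},
  {"gripper": -0.2,"x": 0.15,"y": 0.35,"z": -0.6,"wx": 0,"wy": 0,"wz": 0.09},
  {"gripper": -0.2,"x": 0.1,"y": 0.5,"z": -0.6,"wx": 0,"wy": 0,"wz": 0.18},
  {"gripper": -0.2,"x": 0,"y": 0.6,"z": -0.6,"wx": 0,"wy": 0,"wz": 0.27},
  {"gripper": -0.2,"x": -0.1,"y": 0.6,"z": -0.6,"wx": 0,"wy": 0,"wz": 0.36},
  {"gripper": -0.2,"x": -0.1,"y": 0.6,"z": -0.6,"wx": 0,"wy": 0,"wz": 0.45},
  {"gripper": -0.2,"x": -0.1,"y": 0.6,"z": -0.6,"wx": 0,"wy": 0,"wz": 0.54},
  {"gripper": -0.2,"x": -0.1,"y": 0.6,"z": -0.6,"wx": 0,"wy": 0,"wz": 0.63},
])

```text
clock: 17.55
ee_pos: [0.4774, -0.0174, 0.1374]
orientation: [-0.804, 3.036, 0.002]
ft_force: [-0.0, -0.1, -0.3]
grip_width: 0.0515
finger_force: 0.0
```

```bash
python3 -c "
from h import *
i=blockpose();cv2.imwrite('pics/raw10.png',i)
go(.51,-.0,.06,-.0573)
# gap profiles: along jig +x and +y from block edge to stop, sampled in rectified jig image at z=.03
m=camera_model('scene');g=np.mgrid[-100:105:1,-100:105:1].reshape(2,-1).T*1e-3
P=T([.5956,-.0026,-.0566,.033],np.c_[g,np.zeros(len(g))]);u=proj('scene',P).astype(np.float32).reshape(205,205,2)
r=cv2.remap(i,u[:,:,0],u[:,:,1],cv2.INTER_LINEAR)
h=r.astype(int)
print('x 70..100 at y=-20,60:',[(h[170:202:2,100+y,2]-h[170:202:2,100+y,0]).tolist() for y in(-20,60)])
print('y 70..100 at x=0,70:',[(h[100+x,170:202:2,2]-h[100+x,170:202:2,0]).tolist() for x in(5,60)])
cv2.imwrite('pics/rect.png',r)
"
```

```text
plate in jig mm [40.6 23.6] [102.6  72.6] 89.62
at [ 0.4774 -0.0176  0.1374] F [ 0.9 -0.8 -1. ] xyz [-0.148 -0.002  0.31 ] w [6.000e-04 3.000e-04 3.606e-01] clk 17.6
x 70..100 at y=-20,60: [[72, 64, 58, 57, 55, 45, 29, 12, 7, 7, 7, 6, 6, 6, 6, 5], [78, 68, 61, 60, 58, 50, 31, 18, 10, 7, 6, 6, 6, 5, 6, 6]]
y 70..100 at x=0,70: [[47, 69, 60, 51, 49, 46, 21, 6, 7, 5, 4, 6, 5, 5, 7, 13], [73, 74, 57, 53, 52, 47, 16, 6, 6, 7, 6, 7, 5, 5, 6, 11]]
```

Contact positions agree with home: the rear edge came out at x = -4.5 mm (ideal -5) and the side edge at y = -36 mm (ideal -35). The block is square to within about 0.01 rad, and the arm is clear.

```bash
python3 -c "
from bench import workorder
print(workorder.job_done())"
```

```text
the job is handed in; nothing more can be done
None
```

I tipped the block onto its cream pad, pushed it snug into the corner against both stops, and handed the job in. My last measurements put it about 1 mm from home on each axis and square to about 0.01 rad. I did not see the judge's result, and I did not re-measure the dye jar, hand stamp or pen pot, though the arm's path kept clear of them.

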